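# Close the bench slide gauge on a heat sink

## Robot

A 6-joint arm with a two-finger parallel gripper is mounted at the origin on the work surface. World frame = base frame: x ahead of the robot, y to its left, z up, the work surface at z = 0. Lengths are in mm, angles in rad, forces in N, time in s.
With the tool pointing down it reaches from about 350 to 775 mm from the base axis. Payload 7.3 kg.
Tool frame: the origin (TCP) lies at the very end of the fingers, on their centre line; the grasp point (between the pads) lies 19 mm behind it; z points along the fingers, y is the line along which they close (so a half turn about z gives the same grasp; the last joint's range is limited). The gripper opens to 92 mm and grips with 3 to 60 N. Pads are 19 mm wide; open, the fingers measure 130 mm over their backs; the gripper's body (75 mm by 190 mm) begins 47 mm behind the grasp point.
Start: joints at [-1.263, 0.342, 1.524, -0, 1.275, -0.146], TCP at [230.176, -471.873, 226.741] pointing down, gripper open.
Joint ranges: [-2.53, 2.53], [-0.77, 2.02], [0.04, 2.7], [-1, 4.14], [0.28, 2.66], [-3.11, 3.11]. Speed limits (rad/s): [2.57, 2.57, 3.14, 3.14, 3.14, 3.14].

## Interface

Orientations are given as [roll, pitch, yaw] about the fixed x, y, z axes, in that order (R = Rz(yaw) Ry(pitch) Rx(roll)).
In Python, from plant import * gives the robot as it stands.
- The arm moves only by the tool arm_command, never from a script. Its arguments are lists of equal length, an entry for each row: "gripper": the finger opening in mm, from 0 to 91.8; "dp": the shift along the tool's x, y, z in units of 25 mm (1.0 is 25 mm), a list of three; "twist": the turn about the tool's z in units of 5 degrees (1.0 is 5 degrees). A call has exactly 5 rows; each row shifts and turns the commanded pose from where the row before left it, along the tool's axes as they then stand; what a row does not reach is not made up. A row lasts 1/8 s, in which the tool goes at most 62.5 mm and 10.7 degrees, less where a joint would pass 70% of its speed; a pose out of reach is approached as far as the arm can. A call is refused whole if a number of a shift passes 1 or a number of a turn 1, either way. A call with a gripper value outside its range is refused whole. The fingers move at their own pace and stop on an object; the grip force is fixed at half the most. Time passes only in rows, so rows that do not move let the fingers close, or fill a call up. It gives the time, the measured TCP pose, the force, the opening and the grip force at its end, in the units of the state.
- get_obs(): the state, without advancing time (a new reading comes with each control period).
- capture(name): name is "scene" or "side" or "wrist"; returns the picture (384x512x3 uint8, red, green, blue); there is no depth.
- get_calibration(name): a dict with "mtx" (3x3 intrinsics, pixels), "position" and "attitude" of the camera in the world; the wrist camera has in their place "mount" (4x4, takes a point from camera to tool coordinates, whose origin is the TCP and whose axes are the flange's). Camera axes: x right, y down, z forward; pixel columns grow to the right and rows downward; lengths in mm; the calibration is good to about 2 mm. The wrist camera is an equidistant fisheye: a pixel r from the principal point sees the ray r / f radians off the axis. A picture is of the moment at which its call begins: read the wrist's pose just before it. get_calibration takes no time and is no camera call.
- close_job(): hands the job in; it is judged then, once.
The state is a dict: "time": time; "joint_positions": joint angles; "dq": joint speeds; "tau": joint torques, N m; "tool_pos": TCP position; "tcp_rot": TCP orientation; "contact_force": force on the tool from outside, world axes, zero at the start; "moment": the same for the moment, N m; "grip_width": finger opening in mm; "finger_force": force on a finger pad.
Only numpy, scipy, OpenCV 4.12 (cv2) and the standard library are available. Lean on these libraries where they do the work, as an engineer would, in place of code of your own. Each camera call takes 0.05 s, during which the arm holds its last target. There are 200 camera calls.

## Task

Check the finned aluminium heat sink in the bench slide gauge: set it down flat and lengthwise on the middle of the gauge's bed, fins up, between the fixed jaw and the sliding jaw, and let go of it. Then slide the jaw shut by its post until the heat sink is held squarely between the fixed jaw and the white spring pad, with the pad pressed in to about half of its 10 mm travel, and leave it so. Go gently (do not drop the heat sink, never drive the pad back onto its stop) and leave the plain block and the other loose things where they are.

Things in the scene. Friction and masses are not known exactly. Their poses are not given: they have to be found in the camera images.
- sink: Finned heat sink of bare aluminium, the part to be gauged: 50 wide (its x) x 80 long (its y) x 30 mm high, about 0.18 kg: a base plate 8 mm thick and five upright fins 4 mm thick and 22 mm high that run the whole length; the outer fins are flush with the base's long sides, so it can be gripped across its 50 mm width. Lies loose on the table, fins up. Origin: centre of its underside; z up.
- gauge: Bench slide gauge, bare aluminium, fixed to the table. Bed: flat plate 90 (its x) x 340 (its y) x 16 mm high; the origin is the centre of its underside, z up; parts lie on its top at z = 16 mm. The slide runs along its y. Fixed jaw: block 74 mm wide at the +y end, y = 125 to 155 mm, its gauging face at y = +125 mm looking to -y, top at z = 56 mm. The sliding carriage stands on the -y part of the bed. A heat sink touching the fixed jaw lengthwise has its origin at y = +85 mm.
- handle (a point): Grip point on the carriage's post, 64 mm above the table, on the gauge's centre line: at gauge x = 0, y = -120 mm + joint carriage. The post is a square 24 x 24 mm upright, its top 78 mm above the table, its lower end on the carriage's 74 mm wide, 70 mm long saddle whose top is 38 mm above the table. The carriage's front wall (12 mm thick, 74 wide, top 56 mm above the table) begins 35 mm to the +y side of the post's centre. Its axes are those of the gauge.
- carriage (a joint): Slide of the carriage along the gauge's y, in m: 0 fully open, grows towards the fixed jaw, up to 0.15. Starts between 0 and 0.05. It takes about 9 N to slide and stays where it is left. With the pad out, the opening between pad and fixed jaw is 178 mm minus this value.
- pad_face (a point): Centre of the gauging face of the white plastic spring pad (60 wide x 34 high x 10 mm thick) in front of the carriage's front wall, 35 mm above the table; faces the fixed jaw. With the pad out, 67 mm to the +y side of the post's centre, with a 10 mm gap behind the pad where its two steel stems show. Axes as the gauge.
- pad (a joint): How far the spring pad is pressed back towards the carriage, in m: 0 out, 0.010 on its stop. Spring 2 N when out, rising 0.5 N per mm to 7 N. It reads the force on the part.
- block: Plain solid aluminium block of the same outline as the heat sink, 50 x 80 x 30 mm, no fins. Not to be moved. Origin: centre of its underside.
- driver: Bystander: screwdriver, 180 mm long along its x, lying; origin under its middle.
- spool: Bystander: spool of solder, 64 mm across, 46 mm high; origin: centre of underside.
- circuit: Bystander: green circuit board, 60 x 90 mm, about 15 mm high; origin: centre of underside.
- tweezers: Bystander: steel tweezers, 130 mm long along their x, lying; origin under the middle.
- flux: Bystander: small white bottle, 40 mm across, 90 mm high; origin: centre of underside.

How it is judged:
By the outcome, as a careful person would: the job done as asked, in the order asked, and still so for the second after the job is handed in, with the robot touching nothing.
It also fails if it takes over 58 s, if anything falls off the work surface, if the arm or the gripper's body presses on something with over 40 N, if the wrist force passes 120 N, or if a joint passes its speed limit or range.

## Working session

There is one attempt and no reset: what is moved stays moved. The work goes in short steps, Python scripts to look and compute and a tool call to move; the robot and the scene stay as the last step left them, time stands still between calls to the robot, and variables do not carry over. Pictures are saved under pics/ and viewed, at most 10 in all, crops included, and the job is handed in when it is done.

Besides the shell and the picture viewer there is one more tool, called after "Request:" as name([rows], argument=value, ...), one row to a line, values as JSON. arm_command: Moves the arm, as the interface text tells. Its arguments: {"type":"object","properties":{"gripper":{"type":"array"},"dp":{"type":"array"},"twist":{"type":"array"}},"required":["gripper","dp","twist"]}

```bash
mkdir -p pics
python3 - <<'E'
from plant import *
import cv2,numpy as np
np.set_printoptions(precision=4,suppress=True)
for n in("scene","side"):
    cv2.imwrite(f"pics/{n}0.png",cv2.cvtColor(capture(n),cv2.COLOR_RGB2BGR))
    print(n,get_calibration(n))
print(get_calibration("wrist"))
print(get_obs())
E
```

```text
scene {'mtx': array([[404.3664,   0.    , 257.4515],
       [  0.    , 404.3664, 189.4612],
       [  0.    ,   0.    ,   1.    ]]), 'position': array([1369.692 ,  476.8197,  931.5843]), 'attitude': array([-2.3663, -0.0002,  2.0316])}
side {'mtx': array([[390.2343,   0.    , 255.2232],
       [  0.    , 390.2343, 191.7144],
       [  0.    ,   0.    ,   1.    ]]), 'position': array([500.8641, 775.5703, 658.4898]), 'attitude': array([-2.2957, -0.0019, -2.9987])}
{'mtx': array([[297.3186,   0.    , 254.2607],
       [  0.    , 297.3186, 188.1408],
       [  0.    ,   0.    ,   1.    ]]), 'mount': array([[  -0.0013,   -0.9658,   -0.2595,   69.1088],
       [   1.    ,   -0.0013,   -0.0004,    0.2753],
       [   0.0001,   -0.2595,    0.9658, -157.9837],
       [   0.    ,    0.    ,    0.    ,    1.    ]])}
{'time': 0.1, 'joint_positions': array([-1.263 ,  0.3426,  1.5249, -0.    ,  1.2754, -0.146 ]), 'dq': array([-0.0022, -0.0015, -0.0025, -0.001 , -0.001 , -0.0003]), 'tau': array([  0.0019, -43.2002, -24.4695,   0.0719,   0.0527,  -0.0001]), 'tool_pos': array([ 230.0653, -471.5057,  226.1357]), 'tcp_rot': array([-3.1403, -0.0002,  0.4538]), 'contact_force': array([-0.3898,  0.3204,  0.4917]), 'moment': array([ 0.0299, -0.0015, -0.0445]), 'finger_force': 0.0, 'grip_width': 91.54639706682312}
```

View pics/scene0.png

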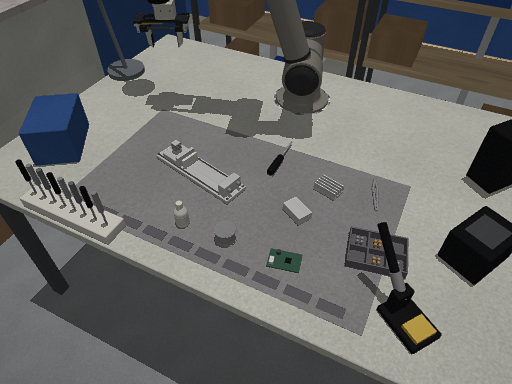

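View pics/side0.png

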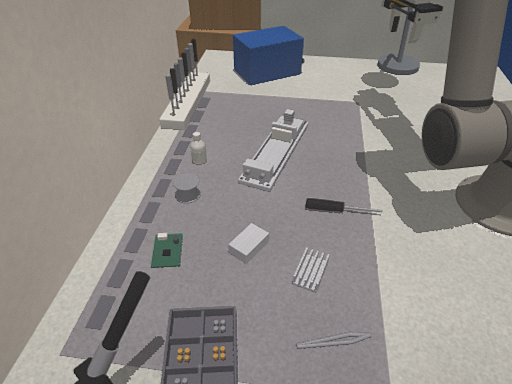

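The scene view has the gauge at (200,170), with the post near (177,147) and the fixed jaw near (231,184). The sink is at (328,186) and the block at (297,209). In the side view the sink is at (312,269), the post at (289,115) and the fixed jaw at (258,170).

```bash
cat > h.py <<'E'
from plant import *
import cv2,numpy as np
from scipy.spatial.transform import Rotation as Ro
np.set_printoptions(precision=3,suppress=True)
def ray(n,uv,obs=None):
    c=get_calibration(n);K=c['mtx'];uv=np.asarray(uv,float).reshape(-1,2)
    if n!='wrist':
        d=np.c_[(uv-K[:2,2])/K[0,0],np.ones(len(uv))]
        return c['position'],d@Ro.from_euler('xyz',c['attitude']).as_matrix().T
    q=uv-K[:2,2];r=np.linalg.norm(q,axis=1);t=r/K[0,0]
    d=np.c_[q/np.maximum(r,1e-9)[:,None]*np.sin(t)[:,None],np.cos(t)]
    M=c['mount'];R=Ro.from_euler('xyz',obs['tcp_rot']).as_matrix()
    return obs['tool_pos']+R@M[:3,3],d@(R@M[:3,:3]).T
def plane(n,uv,z,obs=None):
    o,d=ray(n,uv,obs);return o+d*((z-o[2])/d[:,2])[:,None]
def tri(a,b):
    A=np.zeros((3,3));v=np.zeros(3)
    for n,uv in(a,b):
        o,d=ray(n,uv);d=d[0]/np.linalg.norm(d);P=np.eye(3)-np.outer(d,d);A+=P;v+=P@o
    return np.linalg.solve(A,v)
E
python3 - <<'E'
from h import *
for nm,a,b,z in(("sink",(328,186),(312,269),20),("block",(297,208),(249,242),25),("post",(177,145),(289,114),76),("fixed",(231,181),(258,168),56)):
    print(nm,plane('scene',a,z)[0],plane('side',b,z)[0],tri(('scene',a),('side',b)))
a=cv2.imread('pics/scene0.png')[120:215,145:350];b=cv2.imread('pics/side0.png')[105:295,230:335]
a=cv2.resize(a,None,fx=2.6,fy=2.6,interpolation=cv2.INTER_CUBIC);b=cv2.resize(b,None,fx=2.6,fy=2.6,interpolation=cv2.INTER_CUBIC)
o=np.zeros((max(a.shape[0],b.shape[0]),a.shape[1]+b.shape[1],3),np.uint8);o[:a.shape[0],:a.shape[1]]=a;o[:b.shape[0],a.shape[1]:]=b
cv2.imwrite('pics/c1.png',o);print(o.shape)
E
```

```text
sink [455.823 273.993  20.   ] [455.468 278.149  20.   ] [454.65  274.575  17.454]
block [590.91  222.985  25.   ] [591.57  229.902  25.   ] [591.056 224.557  22.439]
post [ 552.378 -226.995   76.   ] [ 544.768 -226.603   76.   ] [ 545.68  -232.936   70.768]
fixed [604.701   5.781  56.   ] [602.421  12.705  56.   ] [602.649   5.059  51.802]
(494, 806, 3)
```

View pics/c1.png

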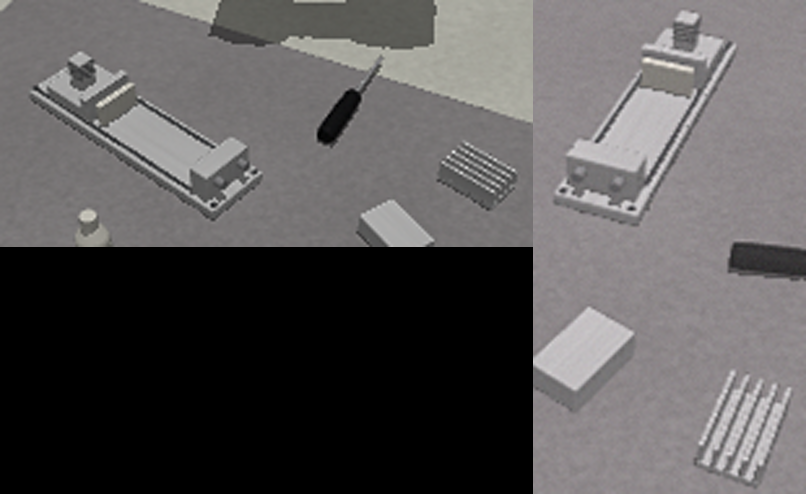

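The crop shows the gauge with the spring pad (cream) facing the fixed jaw. The sink's fins run roughly from (700,465) to (735,375) in the right-hand crop. I'll go over the gauge first for a wrist view.

```bash
cat >> h.py <<'E'
def plan(xyz,yaw_deg,cmd=None,n=None):
    """rows (dp,twist) from the present pose to xyz,yaw (tool down)"""
    o=get_obs();p=np.array(o['tool_pos']) if cmd is None else np.array(cmd[:3],float)
    y=o['tcp_rot'][2] if cmd is None else np.radians(cmd[3])
    D=np.array(xyz)-p;dy=(np.radians(yaw_deg)-y+np.pi)%(2*np.pi)-np.pi
    if n is None:n=int(np.ceil(max(np.abs(np.linalg.norm(D[:2]))/24.5,abs(D[2])/24.5,abs(np.degrees(dy))/4.9,1)/5)*5)
    rows=[]
    for i in range(n):
        a=y+dy*i/n;d=D/n
        rows.append(np.r_[np.cos(a)*d[0]+np.sin(a)*d[1],np.sin(a)*d[0]-np.cos(a)*d[1],-d[2]]/25)
    print("n",n,"twist/row",round(-np.degrees(dy)/n/5,3))
    for i in range(0,n,5):print([[round(float(v),2) for v in r] for r in rows[i:i+5]])
E
python3 - <<'E'
from h import *
f=lambda c:[230+(c[0]-533)/2.6,105+c[1]/2.6]
for a,b in(((703,460),(735,375)),((755,478),(790,390))):
    p,q=plane('side',[f(a),f(b)],30);d=q-p;print(p,q,np.linalg.norm(d),np.degrees(np.arctan2(d[1],d[0])))
plan((490,-150,235),77)
E
```

```text
[486.808 321.401  30.   ] [466.816 236.196  30.   ] 87.5192508316174 -103.20497144525801
[448.22  331.667  30.   ] [423.15  245.326  30.   ] 89.9066084834872 -106.19106661685737
n 20 twist/row -0.51
[[0.75, -0.35, -0.02], [0.76, -0.32, -0.02], [0.78, -0.28, -0.02], [0.79, -0.25, -0.02], [0.8, -0.21, -0.02]]
[[0.81, -0.18, -0.02], [0.81, -0.14, -0.02], [0.82, -0.1, -0.02], [0.82, -0.07, -0.02], [0.83, -0.03, -0.02]]
[[0.83, 0.01, -0.02], [0.83, 0.04, -0.02], [0.82, 0.08, -0.02], [0.82, 0.12, -0.02], [0.81, 0.15, -0.02]]
[[0.81, 0.19, -0.02], [0.8, 0.22, -0.02], [0.79, 0.26, -0.02], [0.77, 0.29, -0.02], [0.76, 0.33, -0.02]]
```

Request:
arm_command([
  [0.75,-0.35,-0.02],
  [0.76,-0.32,-0.02],
  [0.78,-0.28,-0.02],
  [0.79,-0.25,-0.02],
  [0.8,-0.21,-0.02],
], gripper=[91,91,91,91,91], twist=[-0.51,-0.51,-0.51,-0.51,-0.51])

```text
time: 0.72
tool_pos: [296.3, -389.8, 229.4]
tcp_rot: [3.141, -0.0, 0.68]
contact_force: [0.5, 0.5, -0.9]
grip_width: 90.9
finger_force: 0.0
```

Request:
arm_command([
  [0.81,-0.18,-0.02],
  [0.81,-0.14,-0.02],
  [0.82,-0.1,-0.02],
  [0.82,-0.07,-0.02],
  [0.83,-0.03,-0.02],
], gripper=[91,91,91,91,91], twist=[-0.51,-0.51,-0.51,-0.51,-0.51])

```text
time: 1.35
tool_pos: [360.9, -309.3, 231.9]
tcp_rot: [3.141, 0.0, 0.903]
contact_force: [-0.3, 0.4, 0.1]
grip_width: 91.0
finger_force: 0.0
```

Request:
arm_command([
  [0.83,0.01,-0.02],
  [0.83,0.04,-0.02],
  [0.82,0.08,-0.02],
  [0.82,0.12,-0.02],
  [0.81,0.15,-0.02],
], gripper=[91,91,91,91,91], twist=[-0.51,-0.51,-0.51,-0.51,-0.51])

```text
time: 1.98
tool_pos: [425.7, -228.8, 234.4]
tcp_rot: [3.141, 0.0, 1.125]
contact_force: [0.2, 0.6, -0.8]
grip_width: 91.0
finger_force: 0.0
```

Request:
arm_command([
  [0.81,0.19,-0.02],
  [0.8,0.22,-0.02],
  [0.79,0.26,-0.02],
  [0.77,0.29,-0.02],
  [0.76,0.33,-0.02],
], gripper=[91,91,91,91,91], twist=[-0.51,-0.51,-0.51,-0.51,-0.51])

```text
time: 2.6
tool_pos: [490.4, -148.0, 236.9]
tcp_rot: [3.141, 0.0, 1.348]
contact_force: [0.5, -0.6, -0.1]
grip_width: 90.8
finger_force: 0.0
```

Run:
```python
from h import *
import json
capture('wrist');o=get_obs();im=capture('wrist')
print(o['tool_pos'],o['tcp_rot'])
cv2.imwrite('pics/w1.png',cv2.cvtColor(im,cv2.COLOR_RGB2BGR));json.dump({k:list(map(float,o[k])) for k in('tool_pos','tcp_rot')},open('w1.json','w'))
plan((445,195,240),75)
```

```text
[ 491.614 -146.371  236.973] [ 3.141 -0.001  1.351]
n 15 twist/row 0.03
[[0.86, -0.32, -0.01], [0.86, -0.32, -0.01], [0.86, -0.32, -0.01], [0.86, -0.33, -0.01], [0.86, -0.33, -0.01]]
[[0.86, -0.33, -0.01], [0.86, -0.33, -0.01], [0.86, -0.34, -0.01], [0.86, -0.34, -0.01], [0.86, -0.34, -0.01]]
[[0.86, -0.34, -0.01], [0.85, -0.35, -0.01], [0.85, -0.35, -0.01], [0.85, -0.35, -0.01], [0.85, -0.35, -0.01]]
```

View pics/w1.png

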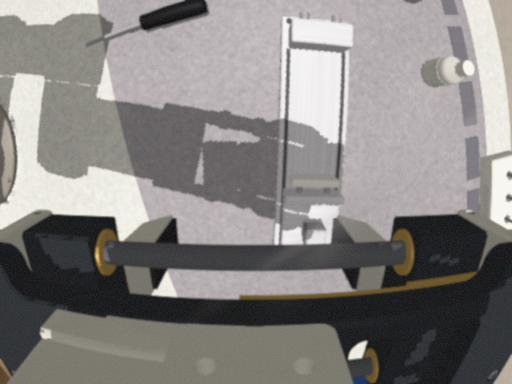

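The wrist view shows the bed's edges running from (285,20) to (276,240) on the left and from (353,40) to (345,190) on the right. The fixed jaw is at (320,33) and the pad at (315,183). I'll zoom in on this.

Run:
```python
from h import *
im=cv2.imread('pics/w1.png')[5:250,265:365]
im=cv2.resize(cv2.rotate(im,cv2.ROTATE_90_COUNTERCLOCKWISE),None,fx=3.2,fy=3.2,interpolation=cv2.INTER_CUBIC)
im=cv2.convertScaleAbs(im,alpha=1.0);im=(255*(im/255.)**.6).astype(np.uint8)
cv2.imwrite('pics/c2.png',im);print(im.shape)
```

```text
(320, 784, 3)
```

View pics/c2.png

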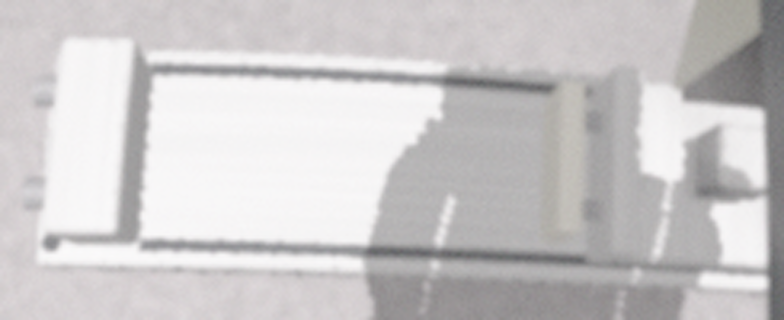

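Request:
arm_command([
  [0.86,-0.32,-0.01],
  [0.86,-0.32,-0.01],
  [0.86,-0.32,-0.01],
  [0.86,-0.33,-0.01],
  [0.86,-0.33,-0.01],
], gripper=[91,91,91,91,91], twist=[0.03,0.03,0.03,0.03,0.03])

```text
time: 3.32
tool_pos: [474.7, -35.1, 238.1]
tcp_rot: [3.141, 0.0, 1.331]
contact_force: [0.6, -0.5, 0.6]
grip_width: 90.7
finger_force: 0.0
```

Request:
arm_command([
  [0.86,-0.33,-0.01],
  [0.86,-0.33,-0.01],
  [0.86,-0.34,-0.01],
  [0.86,-0.34,-0.01],
  [0.86,-0.34,-0.01],
], gripper=[91,91,91,91,91], twist=[0.03,0.03,0.03,0.03,0.03])

```text
time: 3.95
tool_pos: [460.0, 79.3, 239.3]
tcp_rot: [3.141, 0.0, 1.318]
contact_force: [0.8, -0.5, 0.3]
grip_width: 91.3
finger_force: 0.0
```

Request:
arm_command([
  [0.86,-0.34,-0.01],
  [0.85,-0.35,-0.01],
  [0.85,-0.35,-0.01],
  [0.85,-0.35,-0.01],
  [0.85,-0.35,-0.01],
], gripper=[91,91,91,91,91], twist=[0.03,0.03,0.03,0.03,0.03])

```text
time: 4.58
tool_pos: [445.2, 193.2, 240.6]
tcp_rot: [3.141, 0.0, 1.305]
contact_force: [0.2, 1.5, -0.1]
grip_width: 91.1
finger_force: 0.0
```

The zoomed, rotated crop shows the grooves on both sides, from (150,67) to (555,88) and from (140,245) to (590,257). The fixed jaw's front top edge is near (133,40)–(120,237). The pad face edge is at cx≈548 and the post is around (725,160).

Run:
```python
from h import *
import json
o=json.load(open('w1.json'));o={k:np.array(v) for k,v in o.items()}
g=cv2.cvtColor(cv2.imread('pics/w1.png'),cv2.COLOR_BGR2GRAY).astype(float)
L=[]
c2o=lambda c:(265+99-c[1]/3.2,5+c[0]/3.2)
def groove(p,q):
    pts=[]
    (u0,v0),(u1,v1)=c2o(p),c2o(q)
    for v in range(int(v0)+3,int(v1)-3):
        u=u0+(u1-u0)*(v-v0)/(v1-v0);k=np.arange(int(round(u))-3,int(round(u))+4);s=g[v,k];w=np.clip(np.median(s)-s,0,None)
        if w.sum()>15:pts.append(((w*k).sum()/w.sum(),v))
    P=plane('wrist',pts,16,o)[:,:2];vx,vy,x,y=cv2.fitLine(P.astype(np.float32),cv2.DIST_HUBER,0,.01,.01).ravel()
    s=np.sign(vy);n=np.array([-vy,vx])*s
    print(len(P),"angle",np.degrees(np.arctan2(vy*s,vx*s)),"rms",np.std((P-[x,y])@n),x,y);return np.array([x,y]),np.array([vx,vy])*s
A,da=groove((150,67),(555,88));B,db=groove((140,245),(590,257))
d=da+db;d/=np.linalg.norm(d);n=np.array([d[1],-d[0]])  # gauge x
print("sep",(A-B)@n,"yaw",np.degrees(np.arctan2(d[1],d[0]))-90)
for nm,p,z in(("bedU",(300,58),16),("bedU2",(150,50),16),("bedL",(200,268),16),("bedL2",(350,271),16),("jawU",(134,40),56),("jawL",(120,237),56),("jawBaseU",(150,65),16),("jawBaseL",(141,240),16),("jawbackU",(64,40),56),("jawbackL",(49,235),56),("padU",(556,83),52),("padL",(543,235),52),("post",(725,125),78),("postL",(720,188),78),("wallU",(640,70),56),("wallL",(610,262),56)):
    P=plane('wrist',[c2o(p)],z,o)[0,:2];print(nm,P,"x'",(P-(A+B)/2)@n,"y'",(P-(A+B)/2)@d)
print("mid",(A+B)/2,d)
oo=get_obs();im=capture('wrist');print(oo['tool_pos'],oo['tcp_rot'])
cv2.imwrite('pics/w2.png',cv2.cvtColor(im,cv2.COLOR_RGB2BGR));json.dump({k:list(map(float,oo[k])) for k in('tool_pos','tcp_rot')},open('w2.json','w'))
```

```text
121 angle 75.888565 rms 0.14283613361110356 612.84503 -118.09361
135 angle 75.89226 rms 0.15233097722006034 551.2404 -67.80191
sep 72.00606 yaw -14.109589
bedU [626.581 -86.977] x' 41.73857670243709 y' 16.648439024071624
bedU2 [643.712 -26.169] x' 43.52977735254027 y' 79.79810295406467
bedL [550.654 -32.039] x' -45.28960500708713 y' 51.419270094428626
bedL2 [536.465 -90.671] x' -44.75732443465806 y' -8.902898145619812
jawU [634.575 -26.239] x' 34.68560779682479 y' 77.50212761684054
jawL [563.419 -10.182] x' -38.23845621345804 y' 75.7285398168345
jawBaseU [637.268 -25.34 ] x' 37.07768577163482 y' 79.03020847964137
jawBaseL [566.965 -10.413] x' -34.74275501701946 y' 76.36973791113404
jawbackU [641.402   0.614] x' 34.76019367511809 y' 105.20918107106307
jawbackL [570.412  16.31 ] x' -37.914166930641 y' 103.12625998519425
padU [ 588.526 -179.406] x' 27.363817875465383 y' -82.26945445145701
padL [ 532.102 -161.89 ] x' -31.628012268934206 y' -79.03663999406012
post [ 557.716 -231.861] x' 10.271472651707741 y' -140.65292371932904
postL [ 534.908 -224.158] x' -13.726644258790097 y' -138.7422548078821
wallU [ 587.944 -212.42 ] x' 34.847480918229785 y' -114.42973129905916
wallL [ 517.06  -183.809] x' -40.87218674687427 y' -103.96165963589485
mid [582.043 -92.948] [0.244 0.97 ]
[445.194 193.192 240.565] [3.141 0.    1.305]
```

View pics/w2.png

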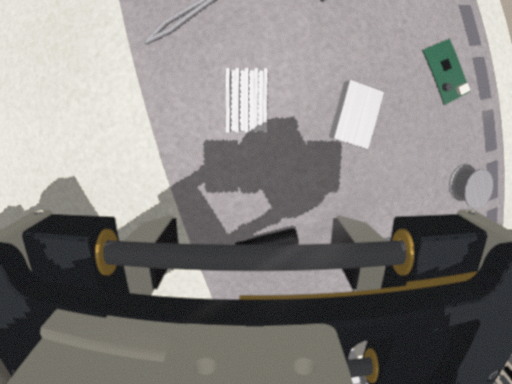

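The view shows the sink at about (226–269, 68–132) with its fins vertical, unobstructed. The block is at (358,113).

Run:
```python
from h import *
import json
o=json.load(open('w2.json'));o={k:np.array(v) for k,v in o.items()}
g=cv2.cvtColor(cv2.imread('pics/w2.png'),cv2.COLOR_BGR2GRAY)
m=np.zeros_like(g);m[55:145,215:285]=(g[55:145,215:285]>190)
m2=cv2.morphologyEx(m,cv2.MORPH_CLOSE,np.ones((3,7)))
c=max(cv2.findContours(m2,0,2)[0],key=cv2.contourArea)
x,y,w,h=cv2.boundingRect(c);print(x,y,w,h)
for z in(30,26):
    P=plane('wrist',c.reshape(-1,2),z,o)[:,:2].astype(np.float32)
    r=cv2.minAreaRect(P);b=cv2.boxPoints(r);print(z,r[0],r[1],r[2]);print(b.round(1).tolist())
# fin centre lines: 5 peaks per row
rows=[]
for v in range(y+6,y+h-6):
    s=cv2.GaussianBlur(g[v:v+1,215:285].astype(np.float32),(3,1),0)[0]
    k=[i for i in range(2,68) if s[i]>=s[i-1] and s[i]>s[i+1] and s[i]>170]
    rows.append((v,[i+215 for i in k]))
print(rows[::6])
```

```text
225 67 43 66
30 (456.7319641113281, 275.6004333496094) (81.2845458984375, 51.400936126708984) 74.32648468017578
[[421.0, 243.39999389648438], [470.5, 229.5], [492.5, 307.79998779296875], [443.0, 321.70001220703125]]
26 (456.6605529785156, 275.7720947265625) (82.16678619384766, 51.95884323120117) 74.32649993896484
[[420.5, 243.1999969482422], [470.6000061035156, 229.1999969482422], [492.79998779296875, 308.29998779296875], [442.70001220703125, 322.29998779296875]]
[(73, [222, 227, 236, 243, 245, 251, 255, 260, 265, 272, 281]), (79, [222, 227, 233, 236, 243, 245, 252, 256, 260, 265, 273]), (85, [220, 227, 235, 245, 251, 256, 260, 264, 271, 277]), (91, [219, 227, 235, 245, 251, 255, 260, 265, 272, 279]), (97, [218, 227, 235, 243, 245, 251, 260, 264, 271, 275]), (103, [220, 227, 235, 243, 245, 252, 260, 264, 271, 278, 282]), (109, [221, 227, 235, 242, 245, 252, 260, 264, 271, 278]), (115, [220, 227, 234, 242, 245, 252, 261, 264, 270, 277, 279]), (121, [218, 221, 227, 235, 242, 245, 252, 260])]
```

Run:
```python
from h import *
plan((456.7,275.6,122),74.3,n=5)
```

```text
n 5 twist/row 0.021
[[0.64, -0.08, 0.95], [0.64, -0.08, 0.95], [0.64, -0.08, 0.95], [0.64, -0.08, 0.95], [0.64, -0.08, 0.95]]
```

Request:
arm_command([
  [0.64,-0.08,0.95],
  [0.64,-0.08,0.95],
  [0.64,-0.08,0.95],
  [0.64,-0.08,0.95],
  [0.64,-0.08,0.95],
], gripper=[91,91,91,91,91], twist=[0.02,0.02,0.02,0.02,0.02])

```text
time: 5.25
tool_pos: [457.3, 272.4, 121.1]
tcp_rot: [3.141, 0.0, 1.296]
contact_force: [0.2, 0.5, 0.1]
grip_width: 90.9
finger_force: 0.0
```

Request:
arm_command([
  [0,0,0.9],
  [0,0,0.9],
  [0,0,0.9],
  [0,0,0.7],
  [0,0,0.3],
], gripper=[91,91,91,91,91], twist=[0,0,0,0,0])

```text
time: 5.88
tool_pos: [456.9, 271.8, 28.4]
tcp_rot: [-3.141, 0.001, 1.296]
contact_force: [-0.3, -0.0, -0.0]
grip_width: 91.0
finger_force: 0.0
```

Run:
```python
from h import *
o=get_obs();print(o['tool_pos'],o['contact_force'],o['grip_width'])
plan((456.7,275.6,6),74.3,n=5)
```

```text
[456.878 271.822  28.433] [-0.336 -0.014 -0.009] 90.9999364013751
n 5 twist/row -0.001
[[0.03, -0.01, 0.18], [0.03, -0.01, 0.18], [0.03, -0.01, 0.18], [0.03, -0.01, 0.18], [0.03, -0.01, 0.18]]
```

Request:
arm_command([
  [0.03,-0.01,0.18],
  [0.03,-0.01,0.18],
  [0.03,-0.01,0.18],
  [0.03,-0.01,0.18],
  [0.03,-0.01,0.16],
], gripper=[91,91,91,91,91], twist=[0,0,0,0,0])

```text
time: 6.5
tool_pos: [457.4, 276.4, 7.0]
tcp_rot: [3.141, -0.0, 1.296]
contact_force: [-0.3, 0.1, -0.0]
grip_width: 90.8
finger_force: 0.0
```

Request:
arm_command([
  [0,0,0],
  [0,0,0],
  [0,0,0],
  [0,0,0],
  [0,0,0],
], gripper=[80,70,62,56,46], twist=[0,0,0,0,0])

```text
time: 7.12
tool_pos: [457.4, 276.3, 7.2]
tcp_rot: [3.141, -0.0, 1.296]
contact_force: [-0.8, 0.1, -0.3]
grip_width: 50.4
finger_force: 0.0
```

Request:
arm_command([
  [0,0,0],
  [0,0,0],
  [0,0,0],
  [0,0,0],
  [0,0,0],
], gripper=[46,46,46,46,46], twist=[0,0,0,0,0])

```text
time: 7.75
tool_pos: [457.4, 276.3, 7.3]
tcp_rot: [3.141, -0.0, 1.296]
contact_force: [-0.4, -0.2, 1.6]
grip_width: 49.7
finger_force: 30.0
```

Run:
```python
from h import *
plan((587.5,-65,150),75.9,cmd=(457.4,276.3,127.3,74.25))
```

```text
n 15 twist/row -0.022
[[-0.78, 0.58, -0.06], [-0.78, 0.58, -0.06], [-0.78, 0.58, -0.06], [-0.79, 0.58, -0.06], [-0.79, 0.57, -0.06]]
[[-0.79, 0.57, -0.06], [-0.79, 0.57, -0.06], [-0.79, 0.57, -0.06], [-0.79, 0.57, -0.06], [-0.79, 0.57, -0.06]]
[[-0.79, 0.57, -0.06], [-0.79, 0.56, -0.06], [-0.79, 0.56, -0.06], [-0.8, 0.56, -0.06], [-0.8, 0.56, -0.06]]
```

Request:
arm_command([
  [0,0,-0.2],
  [0,0,-0.4],
  [0,0,-0.6],
  [0,0,-0.6],
  [0,0,-0.6],
], gripper=[46,46,46,46,46], twist=[0,0,0,0,0])

```text
time: 8.38
tool_pos: [457.5, 276.4, 68.6]
tcp_rot: [3.141, -0.0, 1.296]
contact_force: [-0.5, -0.3, -2.4]
grip_width: 49.8
finger_force: 30.0
```

Request:
arm_command([
  [0,0,-0.6],
  [0,0,-0.6],
  [0,0,-0.6],
  [0,0,-0.4],
  [0,0,-0.2],
], gripper=[46,46,46,46,46], twist=[0,0,0,0,0])

```text
time: 9.0
tool_pos: [457.5, 276.4, 127.8]
tcp_rot: [3.141, -0.0, 1.296]
contact_force: [-0.5, 0.4, -2.2]
grip_width: 49.9
finger_force: 30.0
```

Request:
arm_command([
  [-0.21,0.15,-0.02],
  [-0.42,0.31,-0.03],
  [-0.62,0.46,-0.05],
  [-0.69,0.51,-0.05],
  [-0.69,0.51,-0.05],
], gripper=[46,46,46,46,46], twist=[-0.02,-0.02,-0.02,-0.02,-0.02])

```text
time: 9.62
tool_pos: [486.6, 198.4, 131.7]
tcp_rot: [-3.141, 0.001, 1.304]
contact_force: [-0.9, -0.4, -2.1]
grip_width: 49.6
finger_force: 30.0
```

Request:
arm_command([
  [-0.7,0.5,-0.05],
  [-0.7,0.5,-0.05],
  [-0.7,0.5,-0.05],
  [-0.7,0.5,-0.05],
  [-0.7,0.5,-0.05],
], gripper=[46,46,46,46,46], twist=[-0.02,-0.02,-0.02,-0.02,-0.02])

```text
time: 10.25
tool_pos: [524.2, 97.6, 138.0]
tcp_rot: [-3.141, 0.001, 1.313]
contact_force: [-0.1, -0.1, -2.6]
grip_width: 49.6
finger_force: 30.0
```

Request:
arm_command([
  [-0.7,0.5,-0.05],
  [-0.7,0.5,-0.05],
  [-0.7,0.5,-0.05],
  [-0.7,0.5,-0.05],
  [-0.7,0.5,-0.05],
], gripper=[46,46,46,46,46], twist=[-0.02,-0.02,-0.02,-0.02,-0.02])

```text
time: 10.88
tool_pos: [562.9, -2.6, 144.5]
tcp_rot: [-3.141, 0.0, 1.322]
contact_force: [0.7, 0.1, -1.9]
grip_width: 50.0
finger_force: 30.0
```

Request:
arm_command([
  [-0.7,0.5,-0.05],
  [-0.63,0.44,-0.05],
  [-0.42,0.3,-0.05],
  [-0.35,0.25,-0.03],
  [-0.14,0.1,-0.01],
], gripper=[46,46,46,46,46], twist=[-0.02,-0.02,-0.02,-0.02,0])

```text
time: 11.5
tool_pos: [587.7, -65.5, 149.4]
tcp_rot: [-3.142, -0.0, 1.329]
contact_force: [-0.6, 0.5, -2.2]
grip_width: 49.9
finger_force: 30.0
```

Run:
```python
from h import *
import json
capture('wrist');oo=get_obs();im=capture('wrist');print(oo['tool_pos'],oo['tcp_rot'])
cv2.imwrite('pics/w3.png',cv2.cvtColor(im,cv2.COLOR_RGB2BGR));json.dump({k:list(map(float,oo[k])) for k in('tool_pos','tcp_rot')},open('w3.json','w'))
plan((587.5,-65,60),75.9,n=5)
```

```text
[587.772 -65.7   149.454] [3.141 0.    1.329]
n 5 twist/row 0.01
[[0.0, -0.0, 0.72], [0.0, -0.0, 0.72], [0.0, -0.0, 0.72], [0.0, -0.0, 0.72], [0.0, -0.0, 0.72]]
```

View pics/w3.png

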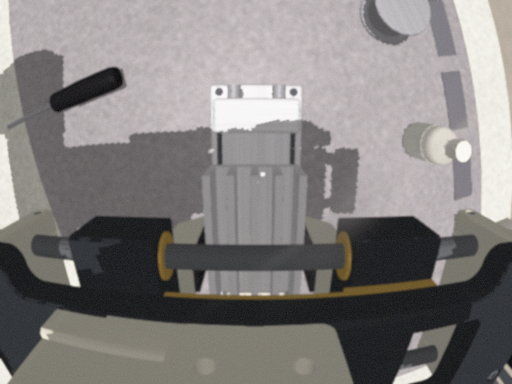

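This shows the sink held above the bed, spanning u≈203–305. The bed's end is at v≈87 and spans u≈211–302. The jaw's front top edge is at v≈131.

Run:
```python
from h import *
import json
o=json.load(open('w3.json'));o={k:np.array(v) for k,v in o.items()}
g=cv2.cvtColor(cv2.imread('pics/w3.png'),cv2.COLOR_BGR2GRAY).astype(np.float32)
g=cv2.GaussianBlur(g,(3,3),0)
d=np.array([np.cos(np.radians(75.89)),np.sin(np.radians(75.89))]);n=np.array([d[1],-d[0]])
O=np.array([582.043,-92.948])
def edge(v,u0,u1):
    s=np.abs(np.diff(g[v,u0:u1]));i=s.argmax();w=s[max(0,i-1):i+2];return u0+max(0,i-1)+(w*np.arange(len(w))).sum()/w.sum()+.5
for nm,vs,a,b,z in(("bed",range(90,95),(204,216),(297,308),16),("jawtop",range(102,120,3),(206,220),(294,308),56),("sinktop",range(176,215,6),(196,210),(299,312),172.),):
    for v in vs:
        l,r=edge(v,*a),edge(v,*b);P=plane('wrist',[(l,v),(r,v)],z,o)[:,:2]
        print(nm,v,round(l,1),round(r,1),"x'",((P-O)@n).round(2),"c",((P-O)@n).mean().round(2),"y'",((P-O)@d).round(1))
for u in(235,250,262,278):
    for nm,lo,hi,z in(("bedend",80,92,16),("jawback",92,103,56),("jawfront",125,138,56),("sinkfront",155,172,172)):
        s=np.abs(np.diff(g[lo:hi,u]));v=lo+s.argmax()+.5;P=plane('wrist',[(u,v)],z,o)[0,:2];print(u,nm,v,((P-O)@d).round(1),end=' | ')
    print()
print("tcp x',y'",(o['tool_pos'][:2]-O)@n,(o['tool_pos'][:2]-O)@d)
```

```text
bed 90 214.3 297.7 x' [-40.5   40.49] c -0.01 y' [117.1 117.4]
bed 91 214.2 297.7 x' [-40.55  40.55] c -0.0 y' [116.1 116.5]
bed 92 214.2 297.7 x' [-40.57  40.57] c -0.0 y' [115.1 115.5]
bed 93 214.2 297.7 x' [-40.55  40.54] c -0.01 y' [114.1 114.5]
bed 94 214.3 297.6 x' [-40.51  40.43] c -0.04 y' [113.1 113.5]
jawtop 102 210.4 301.4 x' [-38.44  38.04] c -0.2 y' [104.2 104.5]
jawtop 105 210.5 301.3 x' [-38.39  37.98] c -0.21 y' [101.6 101.9]
jawtop 108 210.4 298.4 x' [-38.5   35.55] c -1.48 y' [99.1 99.3]
jawtop 111 210.4 298.5 x' [-38.51  35.63] c -1.44 y' [96.5 96.7]
jawtop 114 210.5 300.4 x' [-38.5   37.38] c -0.56 y' [93.9 94.2]
jawtop 117 210.4 300.5 x' [-38.59  37.48] c -0.56 y' [91.4 91.7]
sinktop 176 201.4 306.6 x' [-26.32  23.3 ] c -1.51 y' [66.3 66.5]
sinktop 182 201.5 306.6 x' [-26.4   23.41] c -1.5 y' [63.4 63.6]
sinktop 188 201.6 306.5 x' [-26.49  23.5 ] c -1.5 y' [60.5 60.6]
sinktop 194 201.7 306.4 x' [-26.57  23.6 ] c -1.48 y' [57.5 57.6]
sinktop 200 202.5 305.6 x' [-26.31  23.39] c -1.46 y' [54.5 54.6]
sinktop 206 202.6 305.6 x' [-26.41  23.55] c -1.43 y' [51.4 51.6]
sinktop 212 200.5 305.4 x' [-27.61  23.59] c -2.01 y' [48.3 48.5]
235 bedend 84.5 122.2 | 235 jawback 98.5 106.8 | 235 jawfront 127.5 82.2 | 235 sinkfront 163.5 72.3 | 
250 bedend 84.5 122.1 | 250 jawback 96.5 108.4 | 250 jawfront 130.5 79.6 | 250 sinkfront 163.5 72.3 | 
262 bedend 84.5 122.1 | 262 jawback 99.5 105.9 | 262 jawfront 129.5 80.5 | 262 sinkfront 170.5 69.0 | 
278 bedend 84.5 122.3 | 278 jawback 98.5 106.9 | 278 jawfront 133.5 77.2 | 278 sinkfront 163.5 72.3 | 
tcp x',y' -1.0861561061480713 27.82244600436479
```

Request:
arm_command([
  [0.03,0.01,0.3],
  [0.03,0.01,0.7],
  [0.03,0.01,0.8],
  [0.03,0,0.8],
  [0,0,0.7],
], gripper=[46,46,46,46,46], twist=[0.05,0,0,0,0])

```text
time: 12.22
tool_pos: [588.6, -61.8, 65.7]
tcp_rot: [-3.141, 0.0, 1.325]
contact_force: [-1.0, 0.8, -3.6]
grip_width: 50.0
finger_force: 30.0
```

Request:
arm_command([
  [0,0,0.5],
  [0,0,0.4],
  [0,0,0.25],
  [0,0,0.2],
  [0,0,0.1],
], gripper=[46,46,46,46,46], twist=[0,0,0,0,0])

```text
time: 12.85
tool_pos: [589.1, -62.5, 30.7]
tcp_rot: [3.141, 0.0, 1.325]
contact_force: [0.7, -0.4, -2.4]
grip_width: 49.7
finger_force: 30.0
```

Run:
```python
from h import *
o=get_obs();O=np.array([582.043,-92.948]);d=np.array([np.cos(np.radians(75.89)),np.sin(np.radians(75.89))]);n=np.array([d[1],-d[0]])
print(o['tool_pos'],(o['tool_pos'][:2]-O)@n,(o['tool_pos'][:2]-O)@d,np.degrees(o['tcp_rot'][2]),o['contact_force'])
```

```text
[589.109 -62.47   30.699] -0.5773120346008983 31.280970344882494 75.89751889024883 [ 0.68  -0.374 -2.373]
```

Request:
arm_command([
  [0,0.02,0.08],
  [0,0,0.06],
  [0,0,0.05],
  [0,0,0.04],
  [0,0,0.03],
], gripper=[46,46,46,46,46], twist=[0,0,0,0,0])

```text
time: 13.48
tool_pos: [589.5, -62.5, 24.2]
tcp_rot: [3.142, 0.0, 1.325]
contact_force: [-0.4, 0.2, -2.6]
grip_width: 49.7
finger_force: 30.0
```

Request:
arm_command([
  [0,0,0.02],
  [0,0,0.02],
  [0,0,0.01],
  [0,0,0],
  [0,0,0],
], gripper=[46,46,46,46,46], twist=[0,0,0,0,0])

```text
time: 14.1
tool_pos: [589.5, -62.5, 23.3]
tcp_rot: [3.141, 0.0, 1.325]
contact_force: [-1.6, 0.6, 1.8]
grip_width: 49.8
finger_force: 30.0
```

Request:
arm_command([
  [0,0,0],
  [0,0,0],
  [0,0,0],
  [0,0,0],
  [0,0,0],
], gripper=[50,51,52,54,58], twist=[0,0,0,0,0])

```text
time: 14.72
tool_pos: [589.5, -62.5, 22.9]
tcp_rot: [3.142, 0.0, 1.325]
contact_force: [-0.3, 0.0, -0.2]
grip_width: 57.0
finger_force: 0.0
```

Request:
arm_command([
  [0,0,0],
  [0,0,0],
  [0,0,0],
  [0,0,-0.2],
  [0,0,-0.5],
], gripper=[62,66,70,70,70], twist=[0,0,0,0,0])

```text
time: 15.35
tool_pos: [589.2, -62.4, 40.6]
tcp_rot: [-3.141, 0.0, 1.325]
contact_force: [0.1, -1.0, -0.9]
grip_width: 70.1
finger_force: 0.0
```

Request:
arm_command([
  [0,0,-0.9],
  [0,0,-0.9],
  [0,0,-0.9],
  [0,0,-0.9],
  [0,0,-0.6],
], gripper=[70,70,70,70,70], twist=[0,0,0,0,0])

```text
time: 15.98
tool_pos: [589.9, -62.6, 147.6]
tcp_rot: [3.139, 0.0, 1.325]
contact_force: [-0.5, 0.0, 0.3]
grip_width: 70.6
finger_force: 0.0
```

Run:
```python
from h import *
o=get_obs();print(o['tool_pos'])
O=np.array([582.043,-92.948]);d=np.array([np.cos(np.radians(75.89)),np.sin(np.radians(75.89))])
p=O+d*-148;print(p);plan((*p,142),75.9,n=10)
a,b=capture('scene')[120:215,145:265],capture('side')[100:195,225:345]
cv2.imwrite('pics/c3.png',cv2.cvtColor(cv2.resize(np.vstack([a,b]),None,fx=3.1,fy=3.1,interpolation=cv2.INTER_CUBIC),cv2.COLOR_RGB2BGR))
```

```text
[589.941 -62.621 147.552]
[ 545.963 -236.483]
n 10 twist/row 0.0
[[-0.72, -0.0, 0.02], [-0.72, -0.0, 0.02], [-0.72, -0.0, 0.02], [-0.72, -0.0, 0.02], [-0.72, -0.0, 0.02]]
[[-0.72, -0.0, 0.02], [-0.72, -0.0, 0.02], [-0.72, -0.0, 0.02], [-0.72, -0.0, 0.02], [-0.72, -0.0, 0.02]]
```

View pics/c3.png

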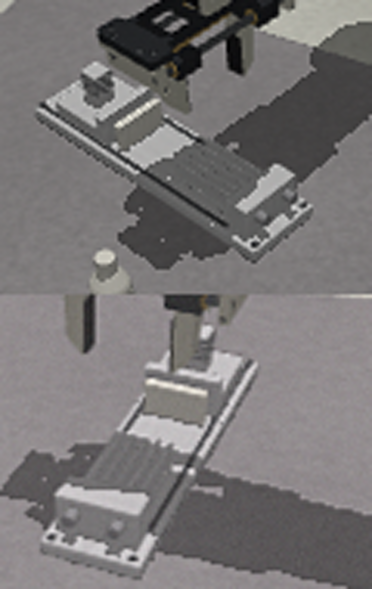

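The sink lies flat on the bed with its fins up, a few mm short of the fixed jaw. Next I'll go past the post so the wrist camera looks straight down on it.

Request:
arm_command([
  [-0.9,0,-0.2],
  [-0.98,0,-0.2],
  [-0.98,0,-0.2],
  [-0.98,0,-0.2],
  [-0.98,0,-0.2],
], gripper=[70,70,70,70,70], twist=[0,0,0,0,0])

```text
time: 16.7
tool_pos: [559.5, -180.0, 169.7]
tcp_rot: [-3.14, -0.0, 1.325]
contact_force: [-0.4, 0.0, 0.3]
grip_width: 70.4
finger_force: 0.0
```

Request:
arm_command([
  [-0.98,0,0],
  [-0.98,0,0],
  [-0.98,0,0],
  [-0.98,0,0],
  [-0.7,0,0],
], gripper=[70,70,70,70,70], twist=[0,0,0,0,0])

```text
time: 17.32
tool_pos: [531.4, -292.2, 169.6]
tcp_rot: [-3.14, -0.0, 1.324]
contact_force: [-0.5, -0.3, -0.4]
grip_width: 70.1
finger_force: 0.0
```

```bash
python3 - <<'E'
from h import *
import json
capture('wrist');capture('wrist');oo=get_obs();im=capture('wrist');print(oo['tool_pos'],oo['tcp_rot'])
cv2.imwrite('pics/w4.png',cv2.cvtColor(im,cv2.COLOR_RGB2BGR));json.dump({k:list(map(float,oo[k])) for k in('tool_pos','tcp_rot')},open('w4.json','w'))
E
python3 -c "
import cv2
im=cv2.imread('pics/w4.png')[0:210,170:340]
cv2.imwrite('pics/c4.png',cv2.resize(im,None,fx=2.8,fy=2.8,interpolation=cv2.INTER_CUBIC))"
```

```text
[ 531.354 -292.811  169.805] [-3.141  0.     1.323]
```

View pics/c4.png

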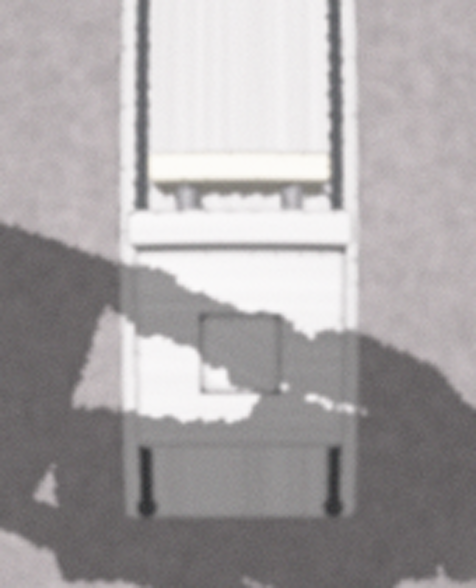

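The post's top shows at crop (200–281, 316–393). The pad's front edge is at crop row 154, and the grooves are at columns 142 and 335.

Run:
```python
from h import *
import json
o=json.load(open('w4.json'));o={k:np.array(v) for k,v in o.items()}
O=np.array([582.043,-92.948]);d=np.array([np.cos(np.radians(75.89)),np.sin(np.radians(75.89))]);n=np.array([d[1],-d[0]])
for nm,c,z in(("postTL",(200,316),78),("postBR",(281,393),78),("grvL",(142,110),16),("grvR",(335,110),16),("padL",(150,153),52),("padR",(329,153),52),("wallFL",(128,213),56),("wallFR",(350,213),56),("bedend",(240,517),16)):
    P=plane('wrist',[(170+c[0]/2.8-.3,c[1]/2.8-.3)],z,o)[0,:2]-O;print(nm,"x'",(P@n).round(1),"y'",(P@d).round(1))
t=O+d*-147.5;print(t)
plan((*t,90),75.9,n=5)
```

```text
postTL x' -11.5 y' -139.1
postBR x' 12.6 y' -162.4
grvL x' -35.6 y' -60.2
grvR x' 36.0 y' -60.4
padL x' -28.9 y' -84.2
padR x' 29.7 y' -84.4
wallFL x' -35.6 y' -104.9
wallFR x' 36.0 y' -105.1
bedend x' 0.3 y' -216.6
[ 546.085 -235.998]
n 5 twist/row -0.003
[[0.46, 0.0, 0.64], [0.46, 0.0, 0.64], [0.46, 0.0, 0.64], [0.46, 0.0, 0.64], [0.46, 0.0, 0.64]]
```

Run:
```python
from h import *
O=np.array([582.043,-92.948]);d=np.array([np.cos(np.radians(75.89)),np.sin(np.radians(75.89))]);n=np.array([d[1],-d[0]])
t=O+d*-150.7+n*.3;print(t)
plan((*t,70),75.9,n=5)
```

```text
[ 545.596 -239.174]
n 5 twist/row -0.003
[[0.43, 0.01, 0.8], [0.43, 0.01, 0.8], [0.43, 0.01, 0.8], [0.43, 0.01, 0.8], [0.43, 0.01, 0.8]]
```

Request:
arm_command([
  [0.43,0.01,0.8],
  [0.43,0.01,0.8],
  [0.43,0.01,0.8],
  [0.43,0.01,0.8],
  [0.43,0.01,0.8],
], gripper=[70,70,70,70,70], twist=[0,0,0,0,0])

```text
time: 18.1
tool_pos: [546.6, -238.0, 69.8]
tcp_rot: [-3.142, -0.0, 1.326]
contact_force: [-0.6, 0.3, 0.7]
grip_width: 70.3
finger_force: 0.0
```

Request:
arm_command([
  [0,0,0.3],
  [0,0,0.3],
  [0,0,0.2],
  [0,0,0.1],
  [0,0,0.04],
], gripper=[70,70,70,70,70], twist=[0,0,0,0,0])

```text
time: 18.73
tool_pos: [546.4, -239.9, 47.1]
tcp_rot: [3.141, 0.0, 1.324]
contact_force: [0.1, 0.4, 0.1]
grip_width: 70.3
finger_force: 0.0
```

Run:
```python
from h import *
plan((545.6,-239.2,46),75.9,n=5)
print(get_obs()['tool_pos'])
```

```text
n 5 twist/row -0.001
[[0.0, -0.01, 0.01], [0.0, -0.01, 0.01], [0.0, -0.01, 0.01], [0.0, -0.01, 0.01], [0.0, -0.01, 0.01]]
[ 546.352 -239.888   47.124]
```

Request:
arm_command([
  [0,-0.03,0.04],
  [0,0,0],
  [0,0,0],
  [0,0,0],
  [0,0,0],
], gripper=[60,50,42,34,28], twist=[0,0,0,0,0])

```text
time: 19.35
tool_pos: [545.6, -239.4, 46.0]
tcp_rot: [3.141, 0.0, 1.325]
contact_force: [-1.1, -0.3, -0.1]
grip_width: 30.3
finger_force: 0.0
```

Request:
arm_command([
  [0,0,0],
  [0,0,0],
  [0,0,0],
  [0,0,0],
  [0,0,0],
], gripper=[26,22,20,20,20], twist=[0,0,0,0,0])

```text
time: 19.98
tool_pos: [545.7, -239.5, 46.0]
tcp_rot: [3.141, 0.0, 1.325]
contact_force: [1.1, -0.2, -0.8]
grip_width: 23.7
finger_force: 30.0
```

Request:
arm_command([
  [0.1,0,0],
  [0.2,0,0],
  [0.3,0,0],
  [0.3,0,0],
  [0.3,0,0],
], gripper=[20,20,20,20,20], twist=[0,0,0,0,0])

```text
time: 20.6
tool_pos: [552.5, -212.3, 46.0]
tcp_rot: [3.141, 0.003, 1.324]
contact_force: [-1.0, -10.2, -2.1]
grip_width: 24.0
finger_force: 30.0
```

Request:
arm_command([
  [0.3,0,0],
  [0.3,0,0],
  [0.3,0,0],
  [0.2,0,0],
  [0.1,0,0],
], gripper=[20,20,20,20,20], twist=[0,0,0,0,0])

```text
time: 21.22
tool_pos: [559.9, -183.0, 46.0]
tcp_rot: [3.141, 0.003, 1.325]
contact_force: [-2.3, -8.8, -1.7]
grip_width: 24.1
finger_force: 30.0
```

Run:
```python
from h import *
import json
O=np.array([582.043,-92.948]);d=np.array([np.cos(np.radians(75.89)),np.sin(np.radians(75.89))]);n=np.array([d[1],-d[0]])
oo=get_obs();im=capture('wrist');P=oo['tool_pos'][:2]-O;print(oo['tool_pos'],P@n,P@d,oo['contact_force']@[d[0],d[1],0])
cv2.imwrite('pics/w5.png',cv2.cvtColor(im,cv2.COLOR_RGB2BGR));json.dump({k:list(map(float,oo[k])) for k in('tool_pos','tcp_rot')},open('w5.json','w'))
im=cv2.imread('pics/w5.png')[0:215,150:360]
cv2.imwrite('pics/c5.png',cv2.resize(im,None,fx=2.75,fy=2.75,interpolation=cv2.INTER_CUBIC))
```

```text
[ 559.862 -183.013   45.987] 0.4445034647265748 -92.75532385862601 -9.073532876186562
```

View pics/c5.png

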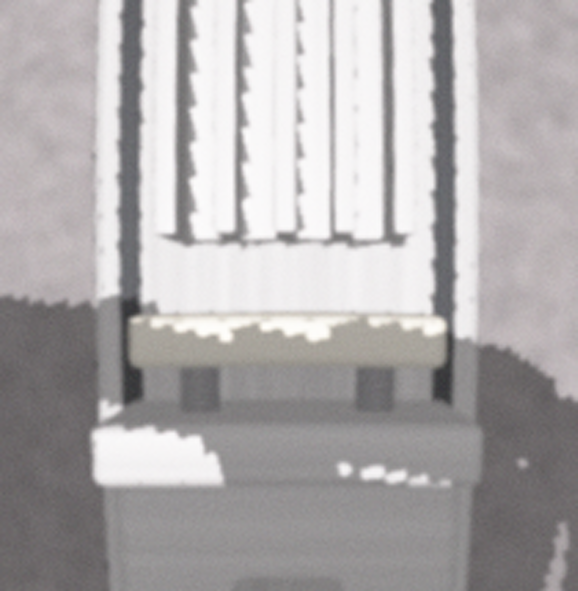

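The pad is centred in the groove lines: pad 130–446 and grooves 131 and 443 in the crop. The sink's rear is still about 35 mm ahead of the pad, and the sink is square and on the centre line. The camera moves with the carriage, so the cream band in the image gives the pad stroke directly. I'll measure it numerically from here.

```bash
cat >> h.py <<'E'
O=np.array([582.043,-92.948]);D=np.array([np.cos(np.radians(75.89)),np.sin(np.radians(75.89))]);N=np.array([D[1],-D[0]])
def padpos(bgr):
    a=bgr.astype(np.float32);s=(a[...,2]-a[...,0])/(a.mean(2)+1)
    return cv2.GaussianBlur(s[95:160,205:305].mean(1).reshape(-1,1),(1,3),0).ravel()
def edges(p):
    t=(p.max()+np.median(p))/2;k=np.where(p>t)[0];a,b=k[0],k[-1]
    f=a-1+(t-p[a-1])/(p[a]-p[a-1]);e=b+(p[b]-t)/(p[b]-p[b+1]);return 95+f,95+e
def look(name):
    o=get_obs();b=cv2.cvtColor(capture('wrist'),cv2.COLOR_RGB2BGR);cv2.imwrite('pics/%s.png'%name,b)
    P=o['tool_pos'][:2]-O;fy=np.mean([o['contact_force'][:2]@D])
    print("x',y'",P@N,P@D,"F",fy,"pad v",edges(padpos(b)))
E
python3 - <<'E'
from h import *
b=cv2.imread('pics/w5.png');print((100*padpos(b)).round(0).astype(int).tolist(),edges(padpos(b)))
import json
o={k:np.array(v) for k,v in json.load(open('w5.json')).items()}
for v in(115,120,125,130,135,145,155):print(v,(plane('wrist',[(255,v)],52,o)[0,:2]-O)@D)
for v in(84,86,88):print('sinkrear',v,(plane('wrist',[(255,v)],46,o)[0,:2]-O)@D)
E
```

```text
[0, 0, 0, 0, 0, 0, 1, 1, 0, 0, 0, 0, 0, 1, 1, 1, 1, 1, 3, 5, 6, 5, 4, 5, 5, 6, 7, 7, 7, 8, 8, 8, 7, 7, 8, 8, 7, 6, 4, 2, 1, 1, 1, 1, 1, 1, 1, 1, 1, 1, 1, 1, 1, 1, 1, 1, 1, 1, 1, 1, 1, 1, 1, 1, 1] (np.float64(113.62887364625931), np.float64(133.00901174545288))
115 -26.198099037528575
120 -28.752452860305436
125 -31.309871433464558
130 -33.87181009802588
135 -36.43973447021825
145 -41.599474486127534
155 -46.801151906889594
sinkrear 84 -9.82727692348691
sinkrear 86 -10.895785664137774
sinkrear 88 -11.96316098558484
```

Request:
arm_command([
  [0.1,0,0],
  [0.15,0,0],
  [0.15,0,0],
  [0.1,0,0],
  [0.1,0,0],
], gripper=[20,20,20,20,20], twist=[0,0,0,0,0])

```text
time: 21.9
tool_pos: [563.5, -168.7, 46.0]
tcp_rot: [3.141, 0.003, 1.325]
contact_force: [-1.6, -8.1, -2.0]
grip_width: 24.0
finger_force: 30.0
```

Run:
```python
from h import *
look('w6')
```

```text
x',y' 0.4344897251355124 -77.9884719059074 F -8.245949485807852 pad v (np.float64(113.42803505063057), np.float64(133.00065116758924))
```

Request:
arm_command([
  [0.04,0,0],
  [0.04,0,0],
  [0.04,0,0],
  [0.04,0,0],
  [0.04,0,0],
], gripper=[20,20,20,20,20], twist=[0,0,0,0,0])

```text
time: 22.58
tool_pos: [564.6, -164.2, 46.0]
tcp_rot: [3.141, 0.003, 1.324]
contact_force: [-1.9, -8.8, -2.5]
grip_width: 23.8
finger_force: 30.0
```

Run:
```python
from h import *
look('w7')
```

```text
x',y' 0.4057194277385263 -73.33599477548596 F -8.995648136595335 pad v (np.float64(113.65319430828094), np.float64(132.92855846881866))
```

Request:
arm_command([
  [0.03,0,0],
  [0.03,0,0],
  [0.03,0,0],
  [0.03,0,0],
  [0.02,0,0],
], gripper=[20,20,20,20,20], twist=[0,0,0,0,0])

```text
time: 23.25
tool_pos: [565.4, -160.8, 46.0]
tcp_rot: [3.141, 0.003, 1.325]
contact_force: [-1.6, -9.2, -1.0]
grip_width: 24.0
finger_force: 30.0
```

Run:
```python
from h import *
look('w8')
```

```text
x',y' 0.43213148532483786 -69.82318920351162 F -9.337516263104577 pad v (np.float64(113.68506926298141), np.float64(132.9754660129547))
```

Request:
arm_command([
  [0.02,0,0],
  [0.02,0,0],
  [0.02,0,0],
  [0.02,0,0],
  [0.02,0,0],
], gripper=[20,20,20,20,20], twist=[0,0,0,0,0])

```text
time: 23.92
tool_pos: [566.0, -158.7, 46.0]
tcp_rot: [3.141, 0.004, 1.325]
contact_force: [-3.0, -12.3, -2.0]
grip_width: 24.1
finger_force: 30.0
```

Run:
```python
from h import *
look('w9')
```

```text
x',y' 0.4147805233337624 -67.6443750244728 F -12.668402936805691 pad v (np.float64(116.74625742435455), np.float64(136.34187045693398))
```

Request:
arm_command([
  [0.03,0,0],
  [0.03,0,0],
  [0.03,0,0],
  [0.03,0,0],
  [0,0,0],
], gripper=[20,20,20,20,20], twist=[0,0,0,0,0])

```text
time: 24.6
tool_pos: [566.6, -156.0, 46.0]
tcp_rot: [3.141, 0.004, 1.324]
contact_force: [-3.7, -11.8, -1.8]
grip_width: 23.8
finger_force: 30.0
```

Run:
```python
from h import *
look('w10')
```

```text
x',y' 0.411146825410848 -64.87741831158827 F -12.31577208826777 pad v (np.float64(121.50171744823456), np.float64(141.71342569589615))
```

Request:
arm_command([
  [0.02,0,0],
  [0,0,0],
  [0,0,0],
  [0,0,0],
  [0,0,0],
], gripper=[20,20,20,20,20], twist=[0,0,0,0,0])

```text
time: 25.28
tool_pos: [566.7, -155.6, 46.0]
tcp_rot: [3.141, 0.004, 1.324]
contact_force: [-2.7, -12.7, -0.7]
grip_width: 23.9
finger_force: 30.0
```

Run:
```python
from h import *
look('w11')
# independent: template match of stems/pad back region, and of carriage wall (slip of grip)
g=lambda n:cv2.imread('pics/%s.png'%n)[...,2]
for nm in('w7','w9','w10','w11'):
    R=cv2.imread('pics/%s.png'%nm).astype(np.float32)
    s=np.abs(np.diff(cv2.GaussianBlur(R[...,2],(3,3),0)[:,225:265].mean(1)))
    print(nm,[(i+.5,round(float(s[i]),1)) for i in range(100,190) if s[i]>4 and s[i]>=s[i-1] and s[i]>=s[i+1]])
```

```text
x',y' 0.411175231268102 -64.46823453512276 F -12.956703647155976 pad v (np.float64(122.145393922925), np.float64(142.4529184103012))
w7 [(112.5, 10.8), (114.5, 16.3), (122.5, 21.1), (131.5, 5.2), (144.5, 5.5), (153.5, 6.2), (174.5, 5.6)]
w9 [(115.5, 19.2), (117.5, 18.2), (122.5, 20.7), (134.5, 5.9), (144.5, 6.1), (153.5, 6.0), (169.5, 4.7), (173.5, 6.0)]
w10 [(120.5, 22.3), (139.5, 5.1), (144.5, 5.8), (153.5, 5.8), (174.5, 5.5)]
w11 [(120.5, 22.2), (124.5, 4.6), (140.5, 5.6), (144.5, 5.9), (153.5, 5.8), (168.5, 5.4), (173.5, 5.1)]
```

Request:
arm_command([
  [0,0,0],
  [0,0,0],
  [0,0,0],
  [0,0,0],
  [0,0,0],
], gripper=[24,26,30,36,44], twist=[0,0,0,0,0])

```text
time: 25.95
tool_pos: [567.4, -152.4, 46.0]
tcp_rot: [3.142, 0.0, 1.325]
contact_force: [-0.0, 0.6, -0.1]
grip_width: 41.1
finger_force: 0.0
```

Request:
arm_command([
  [0,0,0],
  [0,0,0],
  [0,0,0],
  [0,0,0],
  [0,0,0],
], gripper=[50,56,60,60,60], twist=[0,0,0,0,0])

```text
time: 26.58
tool_pos: [567.4, -152.6, 46.0]
tcp_rot: [3.142, 0.0, 1.325]
contact_force: [-0.3, -0.8, 0.1]
grip_width: 59.8
finger_force: 0.0
```

Run:
```python
from h import *
look('w12')
R=cv2.imread('pics/w12.png').astype(np.float32)
s=np.abs(np.diff(cv2.GaussianBlur(R[...,2],(3,3),0)[:,225:265].mean(1)))
print([(i+.5,round(float(s[i]),1)) for i in range(100,190) if s[i]>4 and s[i]>=s[i-1] and s[i]>=s[i+1]])
```

```text
x',y' 0.3253866070484667 -61.436313631895324 F -0.8806824642751518 pad v (np.float64(127.2257010191679), np.float64(148.2487796843052))
[(124.5, 14.6), (130.5, 6.2), (147.5, 6.7), (159.5, 6.0), (170.5, 4.7), (179.5, 7.1)]
```

Request:
arm_command([
  [0,0,-0.3],
  [0,0,-0.6],
  [0,0,-0.9],
  [0,0,-0.9],
  [0,0,-0.9],
], gripper=[60,60,60,60,60], twist=[0,0,0,0,0])

```text
time: 27.25
tool_pos: [567.6, -152.7, 138.0]
tcp_rot: [3.14, 0.0, 1.325]
contact_force: [-0.0, -0.1, -0.4]
grip_width: 59.8
finger_force: 0.0
```

Request:
arm_command([
  [0,0,-0.6],
  [0,0,-0.3],
  [0,0,0],
  [0,0,0],
  [0,0,0],
], gripper=[60,60,60,60,60], twist=[0,0,0,0,0])

```text
time: 27.88
tool_pos: [567.0, -152.5, 157.7]
tcp_rot: [-3.14, -0.0, 1.325]
contact_force: [-0.6, -0.2, -0.3]
grip_width: 60.1
finger_force: 0.0
```

Run:
```python
from h import *
o=get_obs();b=cv2.cvtColor(capture('wrist'),cv2.COLOR_RGB2BGR);cv2.imwrite('pics/w13.png',b)
print(o['tool_pos'],o['time'])
a=b.astype(np.float32);s=(a[...,2]-a[...,0])/(a.mean(2)+1)
m=(s>.04).astype(np.uint8);m[:, :200]=0;m[:,310:]=0;m[:70]=0;m[200:]=0
n_,l,st,c=cv2.connectedComponentsWithStats(m);k=1+st[1:,4].argmax();ys,xs=np.where(l==k);print("pad",st[k])
P=plane('wrist',np.c_[xs,ys],50,o)[:,:2]-O
q=np.c_[P@N,P@D].astype(np.float32);print("rect",cv2.minAreaRect(q))
g=cv2.GaussianBlur(a[...,1],(3,3),0)
for u in(235,245,265,275):
    d=np.diff(g[5:190,u]);print(u,[(i+5.5,int(d[i]),round(float((plane('wrist',[(u,i+5.5)],50,o)[0,:2]-O)@D),1)) for i in range(1,184) if abs(d[i])>9 and abs(d[i])>=abs(d[i-1]) and abs(d[i])>=abs(d[i+1])])
for v in(50,60,70,80,90):
    d=np.diff(g[v,215:300]);print(v,[(i+215.5,int(d[i]),round(float((plane('wrist',[(i+215.5,v)],46,o)[0,:2]-O)@N),1)) for i in range(1,83) if abs(d[i])>14 and abs(d[i])>=abs(d[i-1]) and abs(d[i])>=abs(d[i+1])])
```

```text
[ 567.044 -152.485  157.668] 27.875
pad [221 120  69  14 800]
rect ((0.20907211303710938, -6.885196685791016), (60.77802276611328, 11.805418968200684), 0.07795903086662292)
235 [(31.5, -33, 79.9), (40.5, 36, 71.3), (119.5, -32, -0.6), (132.5, -14, -12.2), (138.5, 10, -17.7), (142.5, 30, -21.3), (151.5, -45, -29.5), (155.5, 13, -33.1)]
245 [(31.5, -34, 79.7), (40.5, 26, 71.1), (47.5, 16, 64.6), (55.5, 17, 57.1), (63.5, 12, 49.8), (68.5, -9, 45.2), (71.5, 13, 42.4), (79.5, 11, 35.2), (83.5, -9, 31.6), (87.5, 9, 28.0), (91.5, -10, 24.4), (96.5, 9, 19.9), (99.5, -9, 17.2), (102.5, 15, 14.5), (110.5, 9, 7.4), (114.5, -9, 3.8), (118.5, -13, 0.2), (147.5, 33, -25.9), (151.5, -33, -29.5), (176.5, -14, -52.6), (182.5, 15, -58.3)]
265 [(31.5, -32, 79.7), (35.5, 23, 75.9), (40.5, 9, 71.1), (120.5, -13, -1.6), (122.5, -12, -3.4), (176.5, -15, -52.6), (182.5, 15, -58.3)]
275 [(31.5, -34, 79.8), (40.5, 38, 71.3), (117.5, -32, 1.2), (121.5, 9, -2.4), (132.5, -15, -12.3), (138.5, 10, -17.7), (147.5, 29, -25.8), (150.5, -38, -28.6), (154.5, 12, -32.2)]
50 [(216.5, -47, -34.3), (220.5, 43, -30.6), (23
[... 382 characters left out ...]
, 18, 20.4), (288.5, -44, 30.3), (293.5, 46, 34.8)]
70 [(216.5, -45, -34.2), (220.5, 46, -30.6), (230.5, -40, -21.6), (233.5, 39, -18.9), (243.5, -28, -10.0), (246.5, 28, -7.3), (275.5, -22, 18.6), (278.5, 20, 21.3), (288.5, -44, 30.3), (293.5, 46, 34.8)]
80 [(216.5, -44, -34.3), (220.5, 42, -30.6), (230.5, -42, -21.6), (233.5, 40, -18.9), (243.5, -23, -10.0), (245.5, 20, -8.2), (275.5, -21, 18.6), (278.5, 22, 21.3), (288.5, -48, 30.3), (293.5, 44, 34.8)]
90 [(216.5, -45, -34.3), (221.5, 44, -29.8), (230.5, -32, -21.7), (233.5, 31, -19.0), (243.5, -21, -10.0), (245.5, 21, -8.2), (255.5, -15, 0.7), (258.5, 17, 3.4), (275.5, -23, 18.6), (278.5, 24, 21.3), (288.5, -42, 30.3), (293.5, 47, 34.8)]
```

```bash
python3 -c "
from plant import *
print(close_job())"
```

```text
the job is handed in; nothing more can be done
None
```

The job is handed in: by measurement the heat sink sits square and centred, fins up, between the fixed jaw and the spring pad, with the pad pressed in about 5 mm (half its travel); the arm is clear and the other loose things were never touched.

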